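# Take the blue-tabbed battery pack out of the bay charger

### The job

Take the battery pack with the blue tab out of the white charger by lifting it straight up by its tab, and set it down upright in the green job tray without dropping it. Leave the other two packs seated in their bays.

Things in the scene. Friction and masses are not known exactly. Their poses are not given: they have to be found in the camera images.
- pack_blue: Battery pack to take: black block 60 (x) x 50 (y) x 45 (z) mm, 0.15-0.31 kg, with an upright blue pull tab centred on its top, 16 mm thick (x), 34 mm wide (y), 36 mm tall (45 to 81 mm above the underside); pinch the tab across its thickness. Origin at the centre of the underside, z up. Stands in one of the charger's three bays (which one varies); only the tab and the block's top 5 mm stand out.
- pack_orange: Bystander, a battery pack with an orange tab, same shape and axes as pack_blue; stays in its bay. The white charger, fixed to the bench, is 110 x 280 x 46 mm with three bays in a row 80 mm apart along the packs' y. Each bay is 40 mm deep with 1.5 mm of play on each side of the pack; its floor is 6 mm above the bench.
- pack_yellow: Bystander, a battery pack with a yellow tab, same shape, size and axes as pack_blue; stays in its bay of the same charger.
- job_tray: Green open job tray fixed to the bench, 170 x 170 mm outside, 25 mm high, walls and floor 5 mm thick, empty. Origin at the centre of its underside, z up; x and y along its sides.

How it is judged:
By the outcome, as a careful person would: the job done as asked, in the order asked, and still so for the second after the job is handed in, with the robot touching nothing.
It also fails if it takes over 43 s, if anything falls off the work surface, if the arm or the gripper's body presses on something with over 40 N, if the wrist force passes 120 N, or if a joint passes its speed limit or range.

### The arm

A 7-joint arm with a two-finger parallel gripper is mounted at the origin on the work surface. World frame = base frame: x ahead of the robot, y to its left, z up, the work surface at z = 0. Lengths are in m, angles in degrees, forces in N, time in s.
With the tool pointing down it reaches from about 0.425 to 0.875 m from the base axis. Payload 4.7 kg.
Tool frame: the origin (TCP) lies at the very end of the fingers, on their centre line; the grasp point (between the pads) lies 19 mm behind it; z points along the fingers, y is the line along which they close (so a half turn about z gives the same grasp; the last joint's range is limited). The gripper opens to 87 mm and grips with 3 to 60 N. Pads are 19 mm wide; open, the fingers measure 117 mm over their backs; the gripper's body (75 mm by 190 mm) begins 51 mm behind the grasp point.
Start: joints at [73.574, 18.392, -4.016, 83.108, 1.295, 78.541, -3.26], TCP at [0.193, -0.621, 0.223] pointing down, gripper open.
Joint ranges: [-163.93, 163.93], [-17.29, 119.83], [-79.2, 71.16], [3.27, 140.29], [-89.18, 269.18], [5.43, 117.66], [-154.24, 154.24]. Speed limits (degrees/s): [147.25, 147.25, 180, 180, 180, 180, 180].

### API

Orientations are given as [roll, pitch, yaw] about the fixed x, y, z axes, in that order (R = Rz(yaw) Ry(pitch) Rx(roll)).
In Python, from cell import telemetry, cams, env gives the robot as it stands.
- The arm moves only by the tool arm_command, never from a script. Its argument "series" is text: rows parted by semicolons, each of 5 numbers parted by spaces: the shift along the tool's x, y, z in mm, then the turn about the tool's z in rad, then the closure in counts, from 0 (fully open) to 255 (shut). A call has 1 to 20 rows; each row shifts and turns the commanded pose from where the row before left it, along the tool's axes as they then stand; what a row does not reach is not made up. A row lasts 1/12 s, in which the tool goes at most 41.7 mm and 7.16 degrees, less where a joint would pass 70% of its speed; a pose out of reach is approached as far as the arm can. A call is refused whole if a number of a shift passes 41.7 or a number of a turn 0.125, either way. A call with a gripper value outside its range is refused whole. The fingers move at their own pace and stop on an object; "squeeze" is the grip in N (left out, the last holds). Time passes only in rows, so rows that do not move let the fingers close. It gives the time, the measured TCP pose, the force, the opening and the grip force at its end, in the units of the state.
- telemetry.get_obs(): the state, without advancing time (a new reading comes with each control period).
- cams.read_camera(name): name is "scene" or "side" or "wrist"; returns the picture (400x640x3 uint8, blue, green, red); there is no depth.
- cams.calibration(name): a dict with "K" (3x3 intrinsics, pixels), "origin" and "rotation" of the camera in the world; the wrist camera has in their place "hand_eye" (4x4, takes a point from camera to tool coordinates, whose origin is the TCP and whose axes are the flange's). Camera axes: x right, y down, z forward; pixel columns grow to the right and rows downward; lengths in m; the calibration is good to about 2 mm. A picture is of the moment at which its call begins: read the wrist's pose just before it. calibration takes no time and is no camera call.
- env.sign_off(): hands the job in; it is judged then, once.
The state is a dict: "time_s": time; "qpos": joint angles; "joint_velocities": joint speeds; "effort": joint torques, N m; "tool_pos": TCP position; "tool_rot": TCP orientation; "force": force on the tool from outside, world axes, zero at the start; "wrist_torque": the same for the moment, N m; "grip_width": finger opening in m; "grasp_force": force on a finger pad.
Only numpy, scipy, OpenCV 4.12 (cv2) and the standard library are available. Lean on these libraries where they do the work, as an engineer would, in place of code of your own. Each camera call takes 0.05 s, during which the arm holds its last target. There are 200 camera calls.

## Working session

There is one attempt and no reset: what is moved stays moved. The work goes in short steps, Python scripts to look and compute and a tool call to move; the robot and the scene stay as the last step left them, time stands still between calls to the robot, and variables do not carry over. Pictures are saved under pics/ and viewed, at most 10 in all, crops included, and the job is handed in when it is done.

Besides the shell and the picture viewer there is one more tool, called after ">>>" as name(argument=value, ...), one argument or row to a line, values as JSON. arm_command: Moves the arm, as the interface text tells. Its arguments: {"type":"object","properties":{"series":{"type":"string"},"squeeze":{"type":"number"}},"required":["series"]}

```bash
mkdir -p pics; python3 - <<'E'
from cell import telemetry,cams
import cv2,numpy as np
o=telemetry.get_obs();print({k:np.round(v,3).tolist() for k,v in o.items()})
a=[cams.read_camera(n) for n in("scene","side","wrist")]
for n,i in zip(("scene","side","wrist"),a):
    cv2.imwrite(f"pics/{n}0.png",i);c=cams.calibration(n);print(n,{k:np.round(v,4).tolist() for k,v in c.items()})
cv2.imwrite("pics/all0.png",cv2.resize(np.vstack([np.hstack(a[:2])]),(800,250)))
E
```

```text
{'time_s': 0.0, 'qpos': [73.573, 18.44, -4.014, 83.174, 1.294, 78.542, -3.258], 'joint_velocities': [-0.001, -0.018, 0.013, -0.019, 0.016, -0.057, -0.041], 'effort': [0.0, -49.129, -0.404, -31.253, -0.064, 0.044, 0.0], 'tool_pos': [0.192, -0.62, 0.221], 'tool_rot': [-179.889, 0.005, 17.237], 'force': [-0.226, -0.905, 0.1], 'wrist_torque': [-0.008, -0.019, 0.024], 'grasp_force': 0.0, 'grip_width': 0.087}
scene {'K': [[393.0601, 0.0, 317.8697], [0.0, 393.0601, 206.2415], [0.0, 0.0, 1.0]], 'origin': [0.9887, 0.2992, 0.587], 'rotation': [-134.6051, -0.9833, 126.704]}
side {'K': [[429.722, 0.0, 319.2878], [0.0, 429.722, 194.292], [0.0, 0.0, 1.0]], 'origin': [0.1654, 0.6013, 0.6267], 'rotation': [-129.2933, -0.6303, -148.4278]}
wrist {'K': [[336.0635, 0.0, 324.095], [0.0, 336.0635, 199.9808], [0.0, 0.0, 1.0]], 'hand_eye': [[-0.0005, -0.964, -0.2658, 0.0734], [1.0, -0.0006, 0.0003, 0.0005], [-0.0004, -0.2658, 0.964, -0.1631], [0.0, 0.0, 0.0, 1.0]]}
```

View pics/scene0.png

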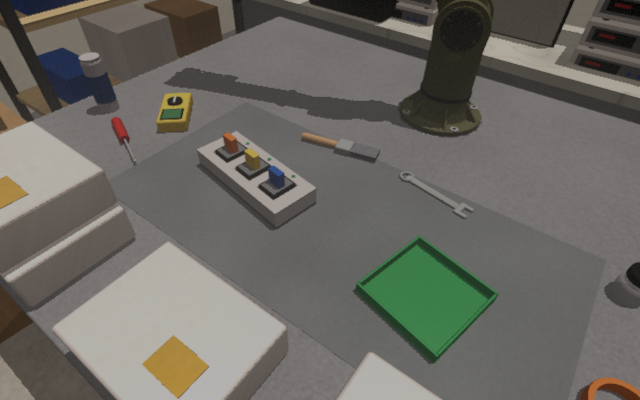

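View pics/side0.png

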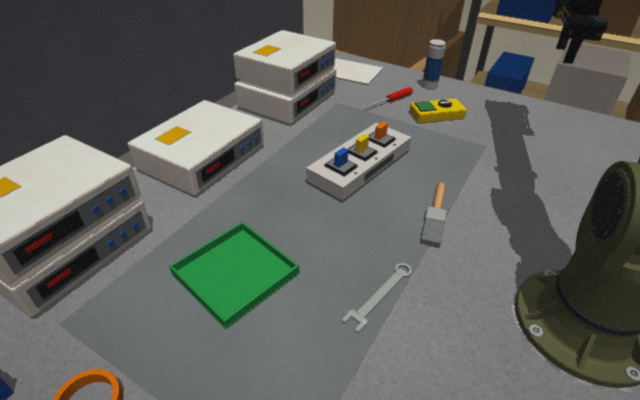

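The scene view has the orange, yellow and blue tabs at about (231,142), (252,159) and (276,178), with the green tray centred near (427,296). The side view has the tabs at about (381,129), (362,144) and (341,157), with the tray near (235,272). The blue pack is in the end bay nearest the tray.

```bash
cat > h.py <<'E'
import cv2,numpy as np
from scipy.spatial.transform import Rotation as R
from cell import telemetry,cams
HSV={'blue':((105,120,60),(125,255,255)),'yellow':((20,120,90),(32,255,255)),'orange':((5,140,90),(16,255,255)),'green':((50,120,40),(75,255,255))}
def mask(im,c): return cv2.inRange(cv2.cvtColor(im,cv2.COLOR_BGR2HSV),*map(np.array,HSV[c]))
def pose(n,o=None):
    c=cams.calibration(n)
    if n!='wrist': return c['K'],np.array(c['origin']),R.from_euler('xyz',c['rotation'],degrees=True).as_matrix()
    H=np.array(c['hand_eye']);Rt=R.from_euler('xyz',o['tool_rot'],degrees=True).as_matrix()
    return c['K'],np.array(o['tool_pos'])+Rt@H[:3,3],Rt@H[:3,:3]
def rays(P,px):
    K,t,Rm=P
    d=np.c_[np.asarray(px,float).reshape(-1,2),np.ones(np.size(px)//2)]@np.linalg.inv(K).T@Rm.T
    return t,d/np.linalg.norm(d,axis=1)[:,None]
def plane(P,px,z):
    t,d=rays(P,px);return t+d*((z-t[2])/d[:,2])[:,None]
def tri(rs):
    A=0;b=0
    for t,d in rs:
        M=np.eye(3)-np.outer(d,d);A=A+M;b=b+M@t
    p=np.linalg.solve(A,b);return p,[np.linalg.norm((np.eye(3)-np.outer(d,d))@(p-t)) for t,d in rs]
def blobs(m,amin=20): return [c for c in sorted(cv2.findContours(m,cv2.RETR_EXTERNAL,cv2.CHAIN_APPROX_NONE)[0],key=cv2.contourArea)[::-1] if cv2.contourArea(c)>amin]
E
python3 - <<'E'
from h import *
im={n:cv2.imread(f"pics/{n}0.png") for n in('scene','side')}
box={'scene':(190,120,320,220),'side':(300,110,420,200)}
P={n:pose(n) for n in im}
pts={}
for c in('blue','yellow','orange'):
    rs=[]
    for n in im:
        x0,y0,x1,y1=box[n];m=np.zeros((400,640),np.uint8);m[y0:y1,x0:x1]=mask(im[n],c)[y0:y1,x0:x1]
        b=blobs(m,5)[0];x,y,w,h=cv2.boundingRect(b);u=cv2.moments(b);q=[u['m10']/u['m00'],u['m01']/u['m00']]
        print(c,n,(x,y,w,h),np.round(q,1),cv2.contourArea(b));t,d=rays(P[n],q);rs.append((t,d[0]))
    p,e=tri(rs);pts[c]=p;print(p.round(4),np.round(e,4))
v=pts['blue']-pts['orange'];print('row dir',np.degrees(np.arctan2(v[1],v[0])),np.linalg.norm(v))
for n in im:
    b=blobs(mask(im[n],'green'),500)[0];q=cv2.approxPolyDP(cv2.convexHull(b),8,True).reshape(-1,2)
    print(n,q.tolist(),plane(P[n],q,.025).round(3).tolist())
E
```

```text
blue scene (268, 166, 16, 11) [275.5 170.7] 65.0
blue side (334, 148, 15, 19) [340.8 156.9] 164.0
[ 0.5434 -0.1252  0.076 ] [0.0061 0.0061]
yellow scene (244, 149, 16, 21) [253.3 156.6] 108.0
yellow side (355, 134, 14, 19) [361.7 142.9] 162.0
[ 0.531  -0.2009  0.0732] [0.002 0.002]
orange scene (223, 133, 15, 20) [231.1 140. ] 88.0
orange side (375, 122, 12, 17) [380.6 130.1] 131.0
[ 0.5182 -0.2797  0.0737] [0.0026 0.0026]
row dir 80.71394536965818 0.15656656527892018
scene [[419, 236], [497, 293], [437, 356], [357, 284]] [[0.473, 0.167, 0.025], [0.508, 0.328, 0.025], [0.671, 0.294, 0.025], [0.636, 0.131, 0.025]]
side [[242, 222], [298, 272], [225, 328], [170, 265]] [[0.631, 0.132, 0.025], [0.461, 0.181, 0.025], [0.495, 0.339, 0.025], [0.669, 0.292, 0.025]]
```

>>> arm_command(
  series="20 -15 0 0 0;28 -22 0 0 0;28 -22 0 0 0;28 -22 0 0 0;28 -22 0 0 0;28 -22 0 0 0;28 -22 0 0 0;28 -22 0 0 0;28 -22 0 0 0;28 -22 0 0 0;28 -22 0 0 0;28 -22 0 0 0;28 -22 0 0 0;28 -22 0 0 0;28 -22 0 0 0;28 -22 0 0 0;28 -22 0 0 0;14 -24 0 0 0;0 0 0 0 0;0 0 0 0 0",
)

```text
time_s: 1.82
tool_pos: [0.5373, -0.1022, 0.2223]
tool_rot: [-180.0, 0.0, 17.5]
force: [-0.6, -1.4, -0.2]
grip_width: 0.0869
grasp_force: 0.0
```

>>> arm_command(
  series="0 0 0 -0.1 0;0 0 0 -0.12 0;0 0 0 -0.12 0;0 0 0 -0.12 0;0 0 0 -0.12 0;0 0 0 -0.12 0;0 0 0 -0.12 0;0 0 0 -0.12 0;0 0 0 -0.12 0;0 0 0 -0.05 0;0 0 0 0 0;0 0 0 0 0;0 0 0 0 0",
)

```text
time_s: 2.9
tool_pos: [0.5367, -0.1056, 0.2224]
tool_rot: [-180.0, 0.0, 80.7]
force: [-0.5, -0.1, 0.2]
grip_width: 0.0871
grasp_force: 0.0
```

```bash
python3 - <<'E'
from h import *
o=telemetry.get_obs();im=cams.read_camera('wrist');cv2.imwrite('pics/w1.png',im)
print(o['time_s'],o['tool_pos'],o['tool_rot'],np.round(o['qpos'],1))
P=pose('wrist',o)
for c in('blue','yellow','orange'):
    for b in blobs(mask(im,c),60)[:1]:
        r=cv2.minAreaRect(b);q=cv2.boxPoints(r);print(c,r,plane(P,q,.087).round(4).tolist(),plane(P,r[0],.087).round(4))
E
```

```text
2.9 [ 0.53673528 -0.10559831  0.22242422] [-1.79986027e+02  2.74695115e-02  8.06595380e+01] [ 41.5   8.4 -36.3  96.9   5.1  76.5  -5. ]
blue ((338.0, 203.5), (39.0, 16.0), 90.0) [[0.5438, -0.1015, 0.087], [0.5581, -0.1039, 0.087], [0.5527, -0.141, 0.087], [0.5378, -0.1386, 0.087]] [[ 0.5481 -0.121   0.087 ]]
yellow ((518.5, 283.5), (57.0, 21.0), 90.0) [[0.7021, -0.1987, 0.087], [0.7221, -0.202, 0.087], [0.722, -0.2657, 0.087], [0.701, -0.2623, 0.087]] [[ 0.7118 -0.2314  0.087 ]]
orange ((335.5, 324.5), (7.0, 13.0), 90.0) [[0.52, -0.2431, 0.087], [0.5332, -0.2453, 0.087], [0.5319, -0.2535, 0.087], [0.5187, -0.2513, 0.087]] [[ 0.526  -0.2483  0.087 ]]
```

View pics/w1.png

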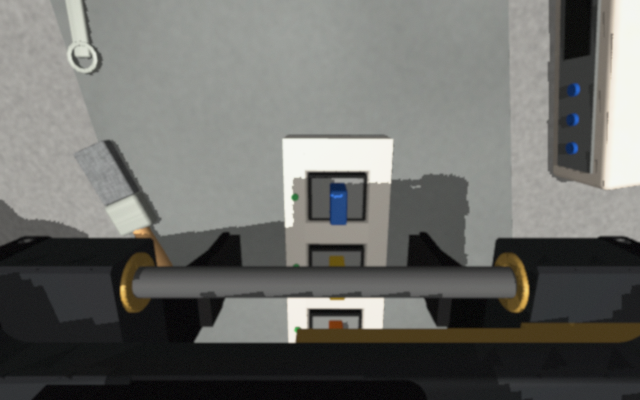

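The wrist view has the blue tab at columns 330–346, rows 184–223 (top face about 196–223), and its sides run parallel to the image columns. The yaw is right. I'll centre over the tab and come down for a close look.

>>> arm_command(
  series="-5 5 20 0 0;-5 5 25 0 0;-5 4 25 0 0;0 0 20 0 0;0 0 10 0 0;0 0 0 0 0;0 0 0 0 0;0 0 0 0 0",
)

```text
time_s: 3.62
tool_pos: [0.5495, -0.1215, 0.124]
tool_rot: [179.9, 0.0, 80.8]
force: [-1.2, 0.7, 0.3]
grip_width: 0.0869
grasp_force: 0.0
```

```bash
python3 - <<'E'
from h import *
o=telemetry.get_obs();im=cams.read_camera('wrist');cv2.imwrite('pics/w2.png',im)
print(o['time_s'],o['tool_pos'],o['tool_rot'])
P=pose('wrist',o);Rt=R.from_euler('xyz',o['tool_rot'],degrees=True).as_matrix()
for b in blobs(mask(im,'blue'),60)[:2]:
    r=cv2.minAreaRect(b);x,y,w,h=cv2.boundingRect(b);q=[[x,y],[x+w,y],[x,y+h],[x+w,y+h]];p=plane(P,q,.087)
    print(r,(x,y,w,h),'tool mm',((p-o['tool_pos'])@Rt*1000).round(1).tolist())
E
```

```text
3.6167 [ 0.54953813 -0.12150703  0.12403734] [1.79866759e+02 1.88144850e-02 8.08439923e+01]
((320.5, 225.0), (60.0, 25.0), 90.0) (308, 195, 26, 61) tool mm [[20.5, -8.9, 37.0], [20.5, 7.1, 37.0], [-20.3, -9.5, 37.0], [-20.4, 7.4, 37.1]]
```

View pics/w2.png

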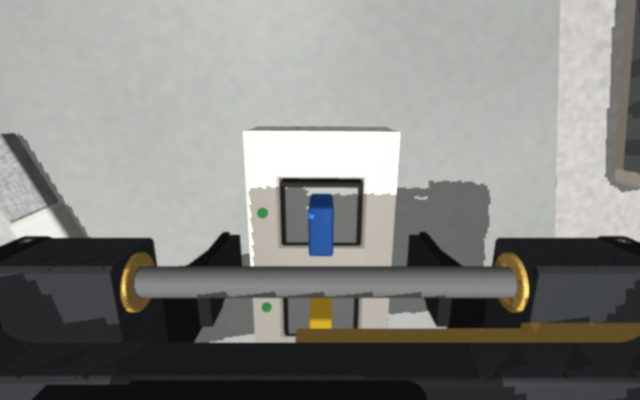

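The tab sits at columns 308–334, rows 195–256. It measures 16 mm across and is about 1 mm off in tool y and 3 mm off in tool x. I'll correct that, descend and grip.

>>> arm_command(
  series="-3 -1 10 0 0;0 0 15 0 0;0 0 15 0 0;0 0 15 0 0;0 0 8 0 0;0 0 3 0 0;0 0 0 0 0;0 0 0 0 0;0 0 0 0 0",
  squeeze=25,
)

```text
time_s: 4.42
tool_pos: [0.5478, -0.1246, 0.0575]
tool_rot: [179.9, 0.0, 80.8]
force: [0.2, 0.1, 0.4]
grip_width: 0.0872
grasp_force: 0.0
```

>>> arm_command(
  series="0 0 0 0 120;0 0 0 0 160;0 0 0 0 180;0 0 0 0 200;0 0 0 0 215;0 0 0 0 235;0 0 0 0 255;0 0 0 0 255;0 0 0 0 255;0 0 0 0 255;0 0 0 0 255;0 0 0 0 255",
  squeeze=25,
)

```text
time_s: 5.42
tool_pos: [0.547, -0.1244, 0.0565]
tool_rot: [-180.0, 0.0, 80.8]
force: [1.7, -0.9, -0.4]
grip_width: 0.0159
grasp_force: 25.0
```

>>> arm_command(
  series="0 0 -2 0 255;0 0 -3 0 255;0 0 -4 0 255;0 0 -4 0 255;0 0 -4 0 255;0 0 -4 0 255;0 0 -4 0 255;0 0 -4 0 255;0 0 -4 0 255;0 0 -4 0 255;0 0 -4 0 255;0 0 -4 0 255;0 0 -6 0 255;0 0 -8 0 255;0 0 -10 0 255;0 0 -12 0 255;0 0 -12 0 255;0 0 -8 0 255;0 0 -4 0 255;0 0 0 0 255",
)

```text
time_s: 7.08
tool_pos: [0.5479, -0.1246, 0.1631]
tool_rot: [179.9, 0.0, 80.8]
force: [0.8, -0.6, -2.2]
grip_width: 0.016
grasp_force: 25.0
```

```bash
python3 - <<'E'
from h import *
o=telemetry.get_obs();print(o['time_s'],o['tool_pos'],o['tool_rot'],o['force'],o['grip_width'],o['wrist_torque'])
a=[cams.read_camera(n) for n in('scene','side')]
cv2.imwrite('pics/l1.png',np.hstack([a[0][80:380,150:550],a[1][80:380,130:530]]))
Q=[]
for n,i in zip(('scene','side'),a):
    m=mask(i,'green');m[:, :140]=0
    b=blobs(m,500)[0];r=cv2.approxPolyDP(cv2.convexHull(b),8,True).reshape(-1,2);p=plane(pose(n),r,.025)
    print(n,r.tolist(),p[:,:2].round(3).tolist(),p.mean(0).round(3))
E
```

```text
7.0833 [ 0.54786643 -0.12458792  0.16309043] [1.79859983e+02 3.60107314e-02 8.08303034e+01] [ 0.81944005 -0.55057206 -2.19348848] 0.015964504222882637 [-0.03469663 -0.15784942  0.00055019]
scene [[419, 236], [497, 293], [437, 356], [357, 284]] [[0.473, 0.167], [0.508, 0.328], [0.671, 0.294], [0.636, 0.131]] [0.572 0.23  0.025]
side [[242, 222], [298, 273], [225, 328], [170, 265]] [[0.631, 0.132], [0.46, 0.183], [0.495, 0.339], [0.669, 0.292]] [0.564 0.237 0.025]
```

View pics/l1.png

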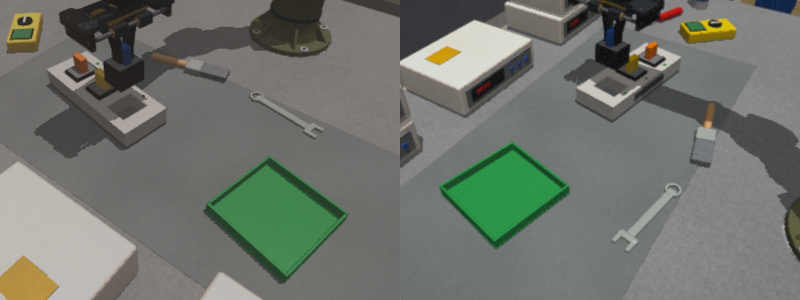

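The blue pack hangs upright in the grip, clear of the charger, and the other two packs are still seated. The tray (centre about (277,217) in the left crop) comes out at roughly (0.568, 0.233) m.

>>> arm_command(
  series="8 -1 0 0 255;14 -1.5 0 0 255;20 -2 0 0 255;24 -2.5 0 0 255;24 -2.5 0 0 255;24 -2.5 0 0 255;24 -2.5 0 0 255;24 -2.5 0 0 255;24 -2.5 0 0 255;24 -2.5 0 0 255;24 -2.5 0 0 255;24 -2.5 0 0 255;24 -2.5 0 0 255;24 -2.5 0 0 255;20 -2 0 0 255;14 -1.5 0 0 255;10 -1 0 0 255;6 -1 0 0 255;0 0 0 0 255;0 0 0 0 255",
)

```text
time_s: 8.85
tool_pos: [0.5665, 0.2327, 0.1612]
tool_rot: [-180.0, 0.1, 80.8]
force: [0.9, -1.3, -3.0]
grip_width: 0.0158
grasp_force: 25.0
```

>>> arm_command(
  series="0 0 8 0 255;0 0 12 0 255;0 0 14 0 255;0 0 14 0 255;0 0 10 0 255;0 0 6 0 255;0 0 3 0 255;0 0 0 0 255;0 0 0 0 255;0 0 0 0 255;0 0 0 0 255",
)

```text
time_s: 9.77
tool_pos: [0.5672, 0.2333, 0.0953]
tool_rot: [179.9, -0.0, 80.8]
force: [0.4, 0.1, -2.7]
grip_width: 0.0159
grasp_force: 25.0
```

```bash
python3 - <<'E'
from h import *
o=telemetry.get_obs();print(o['time_s'],o['tool_pos'],o['tool_rot'],o['force'],o['grip_width'],o['wrist_torque'])
a=[cams.read_camera(n) for n in('scene','side')]
cv2.imwrite('pics/p1.png',np.hstack([a[0][80:380,200:600],a[1][80:380,100:500]]))
E
```

```text
9.7667 [0.56723027 0.23333938 0.09531837] [ 1.79925971e+02 -3.36459907e-02  8.08376088e+01] [ 0.40708003  0.06349078 -2.66021022] 0.015852729541357958 [-0.05447464 -0.08878775  0.0323357 ]
```

View pics/p1.png

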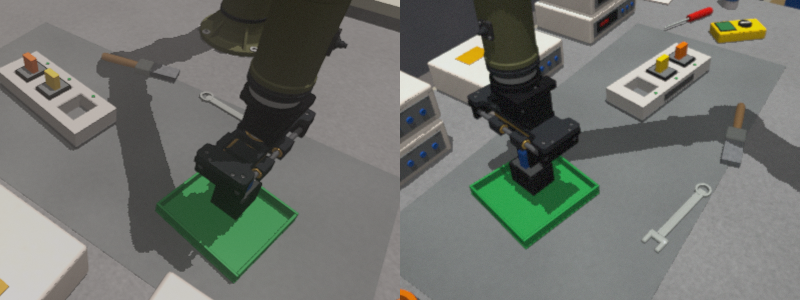

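The pack hangs inside the tray outline in both views, near the middle. Next I lower it and feel for the floor.

>>> arm_command(
  series="0 0 6 0 255;0 0 8 0 255;0 0 8 0 255;0 0 6 0 255;0 0 4 0 255;0 0 2 0 255;0 0 1 0 255;0 0 1 0 255;0 0 1 0 255;0 0 0 0 255;0 0 0 0 255;0 0 0 0 255",
)

```text
time_s: 10.87
tool_pos: [0.5669, 0.233, 0.0578]
tool_rot: [180.0, -0.0, 80.8]
force: [-0.4, -0.5, -2.6]
grip_width: 0.0158
grasp_force: 25.0
```

>>> arm_command(
  series="0 0 1 0 255;0 0 0 0 255;0 0 0 0 255",
)

```text
time_s: 11.12
tool_pos: [0.5667, 0.233, 0.0565]
tool_rot: [-180.0, 0.0, 80.8]
force: [-0.4, -0.1, -2.4]
grip_width: 0.0156
grasp_force: 25.0
```

>>> arm_command(
  series="0 0 0.7 0 255;0 0 0 0 255;0 0 0 0 255",
)

```text
time_s: 11.37
tool_pos: [0.5667, 0.233, 0.0558]
tool_rot: [-180.0, 0.0, 80.8]
force: [-0.1, 0.6, -2.7]
grip_width: 0.0159
grasp_force: 25.0
```

>>> arm_command(
  series="0 0 0.5 0 255;0 0 0 0 255;0 0 0 0 255",
)

```text
time_s: 11.62
tool_pos: [0.5667, 0.233, 0.0556]
tool_rot: [180.0, 0.0, 80.8]
force: [-1.6, 0.2, -0.1]
grip_width: 0.0159
grasp_force: 25.0
```

>>> arm_command(
  series="0 0 0.5 0 255;0 0 0 0 255;0 0 0 0 255",
)

```text
time_s: 11.87
tool_pos: [0.5668, 0.2331, 0.0555]
tool_rot: [180.0, 0.0, 80.8]
force: [-2.7, -0.9, 4.9]
grip_width: 0.0159
grasp_force: 25.0
```

The force has turned to +5 N, so the pack is standing on the tray floor. I'll release gently and retreat straight up.

>>> arm_command(
  series="0 0 0 0 200;0 0 0 0 180;0 0 0 0 150;0 0 0 0 100;0 0 0 0 60;0 0 0 0 60;0 0 0 0 60;0 0 0 0 60;0 0 0 0 60",
  squeeze=5,
)

```text
time_s: 12.62
tool_pos: [0.5667, 0.233, 0.0548]
tool_rot: [180.0, 0.0, 80.8]
force: [-0.0, -0.3, 0.1]
grip_width: 0.0622
grasp_force: 0.0
```

>>> arm_command(
  series="0 0 -4 0 60;0 0 -8 0 60;0 0 -12 0 60;0 0 -15 0 60;0 0 -20 0 60;0 0 -20 0 60;0 0 -20 0 60;0 0 -15 0 60;0 0 -8 0 60;0 0 0 0 60;0 0 0 0 60",
)

```text
time_s: 13.53
tool_pos: [0.5668, 0.233, 0.1773]
tool_rot: [180.0, -0.0, 80.8]
force: [-1.6, -0.5, 0.2]
grip_width: 0.0667
grasp_force: 0.0
```

```bash
python3 - <<'E'
from h import *
o=telemetry.get_obs();print(o['time_s'],o['tool_pos'],o['force'],o['grip_width'])
a=[cams.read_camera(n) for n in('scene','side')]
cv2.imwrite('pics/e1.png',np.hstack([a[0][80:380,180:580],a[1][80:380,100:500]]))
E
```

```text
13.5333 [0.56683941 0.23303313 0.17725152] [-1.61556943 -0.54220395  0.22682156] 0.06666644167254629
```

View pics/e1.png

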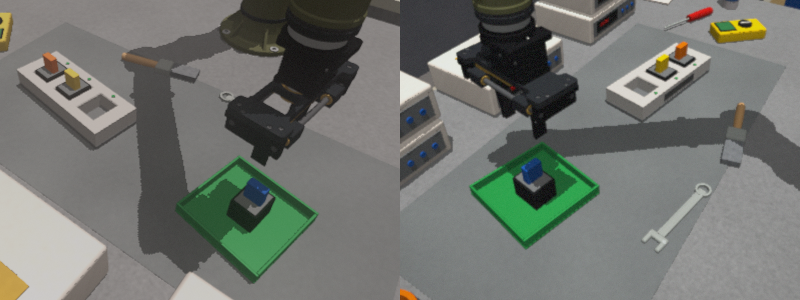

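The pack stands upright in the middle of the tray, at about (251,205) in the left crop and (534,180) in the right. The gripper is clear of it, and the orange and yellow packs are still seated.

```bash
python3 -c "
from cell import env
print(env.sign_off())"
```

```text
the job is handed in; nothing more can be done
None
```

The blue-tab pack is out of the charger and standing upright in the green tray. The other two packs are still in their bays, and I handed the job in at about 13.6 s of the 43 s allowed.

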